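# Samples squared, fullest filler tin held out

## Robot

A 6-joint arm with a two-finger parallel gripper is mounted at the origin on the work surface. World frame = base frame: x ahead of the robot, y to its left, z up, the work surface at z = 0. Lengths are in m, angles in rad, forces in N, time in s.
With the tool pointing down it reaches from about 0.275 to 0.75 m from the base axis. Payload 10.2 kg.
Tool frame: the origin (TCP) lies midway between the tips of the shut fingers; the grasp point (between the pads) lies 19 mm behind it (bot.grip_point_offset is the distance from the TCP to the grasp point, in m); z points along the fingers, y is the line along which they close (so a half turn about z gives the same grasp; the last joint's range is limited). The gripper opens to 85 mm and grips with 20 to 120 N. Pads are 22 mm wide; open, the fingers measure 114 mm over their backs; the gripper's body (76 mm by 85 mm) begins 54 mm behind the grasp point. The pads swing forward as they close: fully open they stand 13 mm farther back than shut.
Start: joints at [-1.461, 0.313, 1.498, -0, 1.331, -0.223], TCP at [0.171, -0.496, 0.231] pointing down, gripper open.
Joint ranges: [-2.94, 2.94], [-0.97, 2.17], [0.19, 2.56], [-1.23, 4.37], [0.02, 3.11], [-2.88, 2.88]. Speed limits (rad/s): [2.39, 2.39, 3.01, 3.14, 3.14, 3.14].

## Interface

Orientations are given as [roll, pitch, yaw] about the fixed x, y, z axes, in that order (R = Rz(yaw) Ry(pitch) Rx(roll)).
In Python, from station import bot, viewer, workorder, models gives the robot as it stands.
- The arm moves only by the tool send_rows, never from a script. Its argument "moves" is a list of rows, each an object of numbers: "claw": the opening, from 0 (shut) to 1 (fully open); "x", "y", "z": the shift along the tool's x, y, z in cm; "rx", "ry", "rz": the turn, a rotation vector about the tool's x, y, z in rad. In form: [{"claw": .., "x": .., "y": .., "z": .., "rx": .., "ry": .., "rz": ..}, ...]. A call has 1 to 8 rows; each row is the pose to reach, as a shift and turn from the pose commanded when the call began, along the tool's axes at that moment; what a row does not reach only later rows make up. A row lasts 1/12 s, in which the tool goes at most 41.7 mm and 7.16 degrees, less where a joint would pass 70% of its speed; a pose out of reach is approached as far as the arm can. A call with a gripper value outside its range is refused whole. The fingers move at their own pace and stop on an object; "newtons" is the grip in N (left out, the last holds). Time passes only in rows, so rows that repeat a pose let the fingers close. It gives the time, the measured TCP pose, the force, the opening and the grip force at its end, in the units of the state.
- bot.observe(): the state, without advancing time (a new reading comes with each control period).
- viewer.snapshot(name): name is "side" or "top"; returns (picture, depth): 400x640x3 uint8, red, green, blue; 400x640 float32, m along the optical axis (not along the pixel's ray), 0 where there is no reading.
- viewer.camera_info(name): a dict with "camera_matrix" (3x3 intrinsics, pixels), "camera_from_world" (4x4, takes a point from world to camera coordinates). Camera axes: x right, y down, z forward; pixel columns grow to the right and rows downward; lengths in m; the calibration is good to about 2 mm. A picture is of the moment at which its call begins. camera_info takes no time and is no camera call.
- workorder.finish_job(): hands the job in; it is judged then, once.
Trained networks look in the newest picture that a camera, given by its name, has taken for a name from the list of things; names that differ only in an ending like _2 or _b are one class to them, and where a whole thing is asked for, a point or a joint stands for the part that bears it (a point fixed in the world has none). Each returns a list of dicts, best first, with "confidence" (0 to 1); they miss things now and then, are a little off and sometimes report something else, mostly with a low value. They report only what shows in the picture. A call takes as long as a camera call.
- models.outline_of(target, camera): "mask" (400x640 bool, what is visible of it).
- models.mark_of(target, camera): "point" ([x, y, z] in m, in world coordinates, good to about 4 mm: a listed point, or the origin of a listed thing).
The state is a dict: "clock": time; "q": joint angles; "dq": joint speeds; "joint_torque": joint torques, N m; "eef_pos": TCP position; "tool_rot": TCP orientation; "ft_force": force on the tool from outside, world axes, zero at the start; "moment": the same for the moment, N m; "width": finger opening in m; "grip_force": force on a finger pad.
Only numpy, scipy, OpenCV 4.12 (cv2) and the standard library are available. Lean on these libraries where they do the work, as an engineer would, in place of code of your own. Each camera call takes 0.05 s, during which the arm holds its last target. There are 200 camera calls.

## Task

A customer is about to leave with three floor samples and a tin of filler. Lay the loose sample squarely on top of the pile of two so that all their edges are flush, and compare the three look-alike closed tins by lifting each one to feel its weight. Finish while still holding the heaviest, fullest tin upright in the gripper, about 20 cm above the counter, ready to hand over, with the other two tins standing on the counter and the bottle, tape measure and calculator left where they are.

Things in the scene. Friction and masses are not known exactly. Their poses are not given: they have to be found in the camera images.
- tin_a_center (a point): centre of a closed metal tin, one of three look-alikes: upright, 62 mm diameter, 86 mm tall, sunk lever lid, paper label with a green band; point 43 mm above its underside, z upright. Holds stiff filler that does not run. The heaviest weighs under 0.5 kg, at least 120 g more than either other; nothing outside shows which. End of the row on the robot's right (-y); tins stand about 135 mm apart.
- tin_b_center (a point): centre of a closed metal tin, one of three look-alikes: upright, 62 mm diameter, 86 mm tall, sunk lever lid, paper label with a green band; point 43 mm above its underside, z upright. Holds stiff filler that does not run. The heaviest weighs under 0.5 kg, at least 120 g more than either other; nothing outside shows which. Middle of the row.
- tin_c_center (a point): centre of a closed metal tin, one of three look-alikes: upright, 62 mm diameter, 86 mm tall, sunk lever lid, paper label with a green band; point 43 mm above its underside, z upright. Holds stiff filler that does not run. The heaviest weighs under 0.5 kg, at least 120 g more than either other; nothing outside shows which. End of the row on the robot's left, nearest the samples.
- sample_bottom_center (a point): flat rigid floorboard hand sample, 150 mm long (its own x), 60 mm wide (its own y), 12 mm thick (z), oak face on a plywood core, about 75 g. The point is its centre, 6 mm above its underside. The lower sample of the pile of two, lying on the counter.
- sample_middle_center (a point): flat rigid floorboard hand sample, 150 mm long (its own x), 60 mm wide (its own y), 12 mm thick (z), oak face on a plywood core, about 75 g. The point is its centre, 6 mm above its underside. The upper sample of the pile of two, lying flush on the bottom one; the pile's top is 24 mm above the counter.
- sample_loose_center (a point): flat rigid floorboard hand sample, 150 mm long (its own x), 60 mm wide (its own y), 12 mm thick (z), oak face on a plywood core, about 75 g. The point is its centre, 6 mm above its underside. The loose one, lying alone flat on the counter beside the pile; which of the two lies farther to the robot's left changes from time to time.
- counter_top (a point): a point on the sales counter: a fixed flat grey top, level at z = 0, that everything stands on; the point lies on its surface in the middle of the work.
- bottle: bystander: a clear drinking bottle with an orange cap and carrying loop, 72 mm diameter, 210 mm tall; origin at the centre of its underside.
- tape: bystander: a tape measure, 68 x 34 x 62 mm high, black case with yellow discs; origin at the centre of its underside.
- calculator: bystander: a flat grey desk calculator, 120 x 80 x 17 mm; origin at the centre of its underside.

How it is judged:
On the way:
1. the second heaviest tin has been lifted clear of the counter in the gripper, the others standing, to compare it with the heaviest (((height (world z) of tin_a_center above 0.058 m and contact force between the fingers and tin_a above 1 N and contact force between tin_a and counter below 0.05 N and ((contact force between tin_b and counter above 3 N and contact force between tin_c and counter between 0.5 and 1.4 N) or (contact force between tin_c and counter above 3 N and contact force between tin_b and counter between 0.5 and 1.4 N))) or (height (world z) of tin_b_center above 0.058 m and contact force between the fingers and tin_b above 1 N and contact force between tin_b and counter below 0.05 N and ((contact force between tin_a and counter above 3 N and contact force between tin_c and counter between 0.5 and 1.4 N) or (contact force between tin_c and counter above 3 N and contact force between tin_a and counter between 0.5 and 1.4 N))) or (height (world z) of tin_c_center above 0.058 m and contact force between the fingers and tin_c above 1 N and contact force between tin_c and counter below 0.05 N and ((contact force between tin_a and counter above 3 N and contact force between tin_b and counter between 0.5 and 1.4 N) or (contact force between tin_b and counter above 3 N and contact force between tin_a and counter between 0.5 and 1.4 N))))), for 0.2 s.
At the end, for the whole second after the job is handed in: The heaviest tin is carried by the fingers alone, still, upright within 15 deg, its underside 14 cm or more above the counter; the other two stand on the counter; the samples form one pile, the loose one on top, each within 7 mm and 5 deg of the one below (((height (world z) of tin_a_center above 0.183 m and contact force between the fingers and tin_a above 2 N and angle between tin_a_center's own z axis and vertical below 0.26 rad and linear speed of tin_a below 0.05 m/s and contact force between tin_a and bottle below 0.1 N and contact force between tin_a and tape below 0.1 N and contact force between tin_b and counter between 0.5 and 3 N and angle between each of tin_b_center, tin_c_center's own z axis and vertical below 0.1 rad and linear speed of each of tin_b, tin_c below 0.03 m/s and contact force between each of tin_b, tin_c and tin_a below 0.1 N and contact force between tin_c and counter between 0.5 and 3 N) or (height (world z) of tin_b_center above 0.183 m and contact force between the fingers and tin_b above 2 N and angle between tin_b_center's own z axis and vertical below 0.26 rad and linear speed of tin_b below 0.05 m/s and contact force between tin_b and bottle below 0.1 N and contact force between tin_b and tape below 0.1 N and contact force between tin_a and counter between 0.5 and 3 N and angle between each of tin_a_center, tin_c_center's own z axis and vertical below 0.1 rad and linear speed of each of tin_a, tin_c below 0.03 m/s and contact force between each of tin_a, tin_c and tin_b below 0.1 N and contact force between tin_c and counter between 0.5 and 3 N) or (height (world z) of tin_c_center above 0.183 m and contact force between the fingers and tin_c above 2 N and angle between tin_c_center's own z axis and vertical below 0.26 rad and linear speed of tin_c below 0.05 m/s and contact force between tin_c and bottle below 0.1 N and contact force between tin_c and tape below 0.1 N and contact force between tin_a and counter between 0.5 and 3 N and angle between each of tin_a_center, tin_b_center's own z axis and vertical below 0.1 rad and linear speed of each of tin_a, tin_b below 0.03 m/s and contact force between each of tin_a, tin_b and tin_c below 0.1 N and contact force between tin_b and counter between 0.5 and 3 N)) and horizontal distance between sample_middle_center and sample_bottom_center below 0.007 m and angle between the x axis of sample_middle_center and the x axis of sample_bottom_center, either way round below 0.09 rad and z of sample_middle_center in the frame of sample_bottom_center between 0.009 and 0.015 m and linear speed of each of sample_middle, sample_loose below 0.02 m/s and horizontal distance between sample_loose_center and sample_middle_center below 0.007 m and angle between the x axis of sample_loose_center and the x axis of sample_middle_center, either way round below 0.09 rad and z of sample_loose_center in the frame of sample_middle_center between 0.009 and 0.015 m and contact force between sample_loose and sample_middle above 0.2 N); the arm keeps its last pose, push and grip.
It fails at once if the bottle is shifted by more than 25 mm (distance of bottle from where it was at the start of the episode above 0.025 m).
It fails at once if the tape is shifted by more than 25 mm (distance of tape from where it was at the start of the episode above 0.025 m).
It fails at once if the calculator is shifted by more than 25 mm (distance of calculator from where it was at the start of the episode above 0.025 m).
It also fails if it takes over 72 s, if anything falls off the work surface, if the arm or the gripper's body presses on something with over 40 N, if the wrist force passes 120 N, or if a joint passes its speed limit or range.

## Working session

There is one attempt and no reset: what is moved stays moved. The work goes in short steps, Python scripts to look and compute and a tool call to move; the robot and the scene stay as the last step left them, time stands still between calls to the robot, and variables do not carry over. Pictures are saved under pics/ and viewed, at most 10 in all, crops included, and the job is handed in when it is done.

Besides the shell and the picture viewer there is one more tool, called in YAML: its name, and indented under it one key for each argument. send_rows: Moves the arm, as the interface text tells. Its arguments: {"type":"object","properties":{"moves":{"type":"array","items":{"type":"object","properties":{"claw":{"type":"number"},"x":{"type":"number"},"y":{"type":"number"},"z":{"type":"number"},"rx":{"type":"number"},"ry":{"type":"number"},"rz":{"type":"number"}}}},"newtons":{"type":"number"}},"required":["moves"]}

```bash
mkdir -p pics; cat > h.py <<'E'
import numpy as np, cv2
from station import bot, viewer, workorder, models
def snap(cam,name=None):
    p,d=viewer.snapshot(cam)
    if name: cv2.imwrite('pics/'+name,p[:,:,::-1])
    return p,d
def cloud(cam,d):
    i=viewer.camera_info(cam);K=np.array(i['camera_matrix']);T=np.linalg.inv(np.array(i['camera_from_world']))
    v,u=np.mgrid[0:d.shape[0],0:d.shape[1]]
    P=np.stack([(u-K[0,2])*d/K[0,0],(v-K[1,2])*d/K[1,1],d],-1)
    return P@T[:3,:3].T+T[:3,3]
E
cat > a.py <<'E'
from h import *
o=bot.observe();print({k:np.round(v,3) for k,v in o.items()})
for c in ('top','side'):
    p,d=snap(c,c+'1.png')
    for t in ['tin_a_center','sample_loose_center','sample_middle_center','bottle','tape','calculator']:
        for m in models.mark_of(t,c)[:4]: print(c,t,round(m['confidence'],2),np.round(m['point'],3))
    if c=='top':
        P=cloud(c,d)
        for lo,hi in((.008,.0155),(.019,.029),(.07,.1)):
            m=((P[...,2]>lo)&(P[...,2]<hi)&(d>0)).astype(np.uint8)
            n,l,s,_=cv2.connectedComponentsWithStats(m)
            for k in range(1,n):
                if s[k,4]>150:
                    q=P[l==k];r=cv2.minAreaRect(q[:,:2].astype(np.float32)*1000);print(lo,s[k],np.round(np.median(q,0),3),np.round(r[0]),np.round(r[1]),round(r[2],1))
E
python3 a.py
```

```text
{'clock': np.float64(0.0), 'q': array([-1.461,  0.313,  1.498, -0.   ,  1.331, -0.223]), 'dq': array([-0.   ,  0.002, -0.001, -0.002, -0.002,  0.   ]), 'joint_torque': array([ 0.0000e+00, -4.1227e+01, -2.5974e+01, -0.0000e+00,  4.0000e-03,
       -0.0000e+00]), 'eef_pos': array([ 0.171, -0.496,  0.231]), 'tool_rot': array([-3.14 , -0.   ,  0.333]), 'ft_force': array([ 0.414, -0.328,  0.508]), 'moment': array([ 0.026, -0.047,  0.004]), 'grip_force': np.float64(0.0), 'width': np.float64(0.085)}
top tin_a_center 0.65 [ 0.532 -0.355  0.045]
top sample_loose_center 0.89 [0.52  0.144 0.008]
top sample_middle_center 0.67 [0.483 0.301 0.014]
top bottle 0.87 [ 0.778 -0.055  0.   ]
top tape 0.6 [ 0.733  0.222 -0.001]
top tape 0.4 [ 0.536 -0.223  0.045]
top calculator 0.63 [ 0.762  0.094 -0.001]
0.008 [ 92 118  36  45 407] [0.781 0.6   0.012] [802. 619.] [101. 102.] 29.2
0.008 [268 132  28  41 556] [0.764 0.101 0.013] [767.  97.] [119.  80.] 0.3
0.008 [252 209  26  54 919] [0.524 0.144 0.012] [523. 144.] [ 60. 150.] 84.5
0.008 [  41  219  119  102 6181] [0.426 0.621 0.012] [426. 621.] [215. 302.] 17.2
0.019 [ 192  221   35   56 1053] [0.484 0.302 0.024] [485. 302.] [ 61. 150.] 75.2
0.019 [105 352  18  36 181] [0.157 0.567 0.023] [148. 561.] [97. 43.] 7.4
0.07 [ 73 122  37  21 271] [0.81  0.622 0.086] [809. 625.] [16. 98.] 27.0
0.07 [384 220  24  23 422] [ 0.536 -0.222  0.083] [ 537. -222.] [60. 61.] 32.1
0.07 [433 222  24  23 440] [ 0.531 -0.354  0.083] [ 531. -354.] [60. 61.] 0.6
0.07 [336 227  23  23 414] [ 0.517 -0.09   0.083] [517. -90.] [60. 60.] 89.6
side tin_a_center 0.97 [ 0.531 -0.356  0.041]
side sample_loose_center 0.61 [0.521 0.141 0.008]
side sample_middle_center 0.84 [0.483 0.3   0.02 ]
side bottle 0.96 [ 0.774 -0.055 -0.   ]
side bottle 0.6 [0.524 0.146 0.007]
side calculator 0.64 [ 0.766  0.098 -0.001]
```

View pics/top1.png

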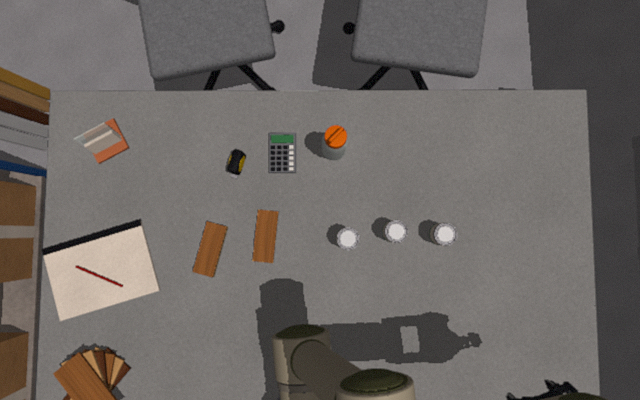

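View pics/side1.png

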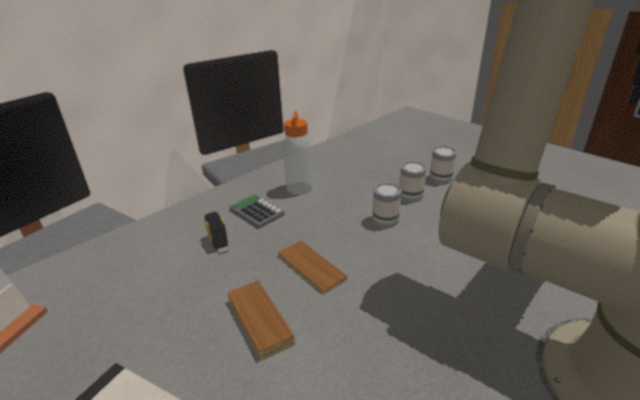

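Top view shows the tins at about (444,233), (396,231) and (347,238), the loose board at (265,236) and the pile at (210,248). This matches the depth measurements, so I'm moving to tin A first.

send_rows:
  moves:
    - {"claw": 1,"x": 38.6,"y": -1.6,"z": 9,"rz": 0.333}
    - {"claw": 1,"x": 38.6,"y": -1.6,"z": 9,"rz": 0.333}
    - {"claw": 1,"x": 38.6,"y": -1.6,"z": 9,"rz": 0.333}
    - {"claw": 1,"x": 38.6,"y": -1.6,"z": 9,"rz": 0.333}
    - {"claw": 1,"x": 38.6,"y": -1.6,"z": 9,"rz": 0.333}
    - {"claw": 1,"x": 38.6,"y": -1.6,"z": 9,"rz": 0.333}
    - {"claw": 1,"x": 38.6,"y": -1.6,"z": 9,"rz": 0.333}
    - {"claw": 1,"x": 38.6,"y": -1.6,"z": 9,"rz": 0.333}
  newtons: 30

```text
validation failed for argument at $.mo...
```

send_rows:
  moves:
    - {"claw": 1,"x": 4,"y": 0,"z": 0,"rx": 0,"ry": 0,"rz": 0.1}
    - {"claw": 1,"x": 8,"y": 0,"z": 0,"rx": 0,"ry": 0,"rz": 0.2}
  newtons: 30

```text
clock: 0.87
eef_pos: [0.2469, -0.4703, 0.2313]
tool_rot: [3.141, 0.0, 0.125]
ft_force: [0.2, -1.1, -0.3]
width: 0.0855
grip_force: 0.0
```

send_rows:
  moves:
    - {"claw": 1,"x": 29.7,"y": -7.7,"z": 9,"rx": 0,"ry": 0,"rz": 0.133}
    - {"claw": 1,"x": 29.7,"y": -7.7,"z": 9,"rx": 0,"ry": 0,"rz": 0.133}
    - {"claw": 1,"x": 29.7,"y": -7.7,"z": 9,"rx": 0,"ry": 0,"rz": 0.133}
    - {"claw": 1,"x": 29.7,"y": -7.7,"z": 9,"rx": 0,"ry": 0,"rz": 0.133}
    - {"claw": 1,"x": 29.7,"y": -7.7,"z": 9,"rx": 0,"ry": 0,"rz": 0.133}
    - {"claw": 1,"x": 29.7,"y": -7.7,"z": 9,"rx": 0,"ry": 0,"rz": 0.133}
    - {"claw": 1,"x": 29.7,"y": -7.7,"z": 9,"rx": 0,"ry": 0,"rz": 0.133}
    - {"claw": 1,"x": 29.7,"y": -7.7,"z": 9,"rx": 0,"ry": 0,"rz": 0.133}

```text
clock: 1.53
eef_pos: [0.5336, -0.3525, 0.1401]
tool_rot: [-3.141, 0.0, 0.001]
ft_force: [-0.6, -0.4, 0.2]
width: 0.0854
grip_force: 0.0
```

send_rows:
  moves:
    - {"claw": 1,"x": -0.2,"y": 0.1,"z": 4,"rx": 0,"ry": 0,"rz": 0}
    - {"claw": 1,"x": -0.2,"y": 0.1,"z": 8,"rx": 0,"ry": 0,"rz": 0}
    - {"claw": 1,"x": -0.2,"y": 0.1,"z": 10.4,"rx": 0,"ry": 0,"rz": 0}
    - {"claw": 1,"x": -0.2,"y": 0.1,"z": 10.4,"rx": 0,"ry": 0,"rz": 0}
    - {"claw": 0.5,"x": -0.2,"y": 0.1,"z": 10.4,"rx": 0,"ry": 0,"rz": 0}
    - {"claw": 0.5,"x": -0.2,"y": 0.1,"z": 10.4,"rx": 0,"ry": 0,"rz": 0}
    - {"claw": 0.5,"x": -0.2,"y": 0.1,"z": 10.4,"rx": 0,"ry": 0,"rz": 0}
    - {"claw": 0.5,"x": -0.2,"y": 0.1,"z": 10.4,"rx": 0,"ry": 0,"rz": 0}
  newtons: 30

```text
clock: 2.2
eef_pos: [0.5303, -0.3564, 0.0399]
tool_rot: [3.138, -0.003, -0.0]
ft_force: [0.2, 0.4, 7.2]
width: 0.0615
grip_force: 33.6
```

send_rows:
  moves:
    - {"claw": 0.5,"x": 0,"y": 0,"z": 0,"rx": 0,"ry": 0,"rz": 0}
    - {"claw": 0.5,"x": 0,"y": 0,"z": 0,"rx": 0,"ry": 0,"rz": 0}
    - {"claw": 0.5,"x": 0,"y": 0,"z": -2,"rx": 0,"ry": 0,"rz": 0}
    - {"claw": 0.5,"x": 0,"y": 0,"z": -4,"rx": 0,"ry": 0,"rz": 0}
    - {"claw": 0.5,"x": 0,"y": 0,"z": -4,"rx": 0,"ry": 0,"rz": 0}
    - {"claw": 0.5,"x": 0,"y": 0,"z": -4,"rx": 0,"ry": 0,"rz": 0}
    - {"claw": 0.5,"x": 0,"y": 0,"z": -4,"rx": 0,"ry": 0,"rz": 0}
    - {"claw": 0.5,"x": 0,"y": 0,"z": -4,"rx": 0,"ry": 0,"rz": 0}

```text
clock: 2.87
eef_pos: [0.5288, -0.355, 0.076]
tool_rot: [-3.14, 0.002, -0.0]
ft_force: [-0.2, 0.2, -2.1]
width: 0.0611
grip_force: 34.0
```

send_rows:
  moves:
    - {"claw": 0.5,"x": 0,"y": 0,"z": 0,"rx": 0,"ry": 0,"rz": 0}
    - {"claw": 0.5,"x": 0,"y": 0,"z": 0,"rx": 0,"ry": 0,"rz": 0}

```text
clock: 3.03
eef_pos: [0.5291, -0.3552, 0.0765]
tool_rot: [-3.141, 0.001, -0.0]
ft_force: [0.9, -0.2, -1.4]
width: 0.0611
grip_force: 34.0
```

send_rows:
  moves:
    - {"claw": 0.5,"x": 0,"y": 0,"z": 0,"rx": 0,"ry": 0,"rz": 0}

```text
clock: 3.12
eef_pos: [0.5292, -0.3553, 0.0768]
tool_rot: [-3.141, 0.001, -0.0]
ft_force: [0.1, 0.5, -2.4]
width: 0.0613
grip_force: 34.0
```

send_rows:
  moves:
    - {"claw": 0.5,"x": 0,"y": 0,"z": 2.5,"rx": 0,"ry": 0,"rz": 0}
    - {"claw": 0.5,"x": 0,"y": 0,"z": 3.8,"rx": 0,"ry": 0,"rz": 0}
    - {"claw": 0.5,"x": 0,"y": 0,"z": 3.9,"rx": 0,"ry": 0,"rz": 0}
    - {"claw": 0.5,"x": 0,"y": 0,"z": 3.9,"rx": 0,"ry": 0,"rz": 0}
    - {"claw": 1,"x": 0,"y": 0,"z": 3.9,"rx": 0,"ry": 0,"rz": 0}
    - {"claw": 1,"x": 0,"y": 0,"z": 3.9,"rx": 0,"ry": 0,"rz": 0}
    - {"claw": 1,"x": 0,"y": 0,"z": 3.9,"rx": 0,"ry": 0,"rz": 0}
    - {"claw": 1,"x": 0,"y": 0,"z": 3.9,"rx": 0,"ry": 0,"rz": 0}

```text
clock: 3.78
eef_pos: [0.5294, -0.3555, 0.0386]
tool_rot: [3.141, -0.0, -0.0]
ft_force: [-0.7, 0.2, -0.7]
width: 0.0853
grip_force: 0.0
```

send_rows:
  moves:
    - {"claw": 1,"x": 0,"y": 0,"z": 0,"rx": 0,"ry": 0,"rz": 0}
    - {"claw": 1,"x": 0,"y": 0,"z": -4,"rx": 0,"ry": 0,"rz": 0}
    - {"claw": 1,"x": 0,"y": 0,"z": -8,"rx": 0,"ry": 0,"rz": 0}
    - {"claw": 1,"x": 0.2,"y": -4,"z": -9,"rx": 0,"ry": 0,"rz": 0}
    - {"claw": 1,"x": 0.5,"y": -8,"z": -9,"rx": 0,"ry": 0,"rz": 0}
    - {"claw": 1,"x": 0.5,"y": -12,"z": -9,"rx": 0,"ry": 0,"rz": 0}
    - {"claw": 1,"x": 0.5,"y": -13.2,"z": -9,"rx": 0,"ry": 0,"rz": 0}
    - {"claw": 1,"x": 0.5,"y": -13.2,"z": -9,"rx": 0,"ry": 0,"rz": 0}

```text
clock: 4.45
eef_pos: [0.5345, -0.2207, 0.1288]
tool_rot: [-3.141, -0.0, 0.003]
ft_force: [-0.2, -0.5, -0.1]
width: 0.0853
grip_force: 0.0
```

send_rows:
  moves:
    - {"claw": 1,"x": 0.2,"y": 0.1,"z": 4,"rx": 0,"ry": 0,"rz": 0}
    - {"claw": 1,"x": 0.2,"y": 0.1,"z": 8,"rx": 0,"ry": 0,"rz": 0}
    - {"claw": 1,"x": 0.2,"y": 0.1,"z": 9,"rx": 0,"ry": 0,"rz": 0}
    - {"claw": 1,"x": 0.2,"y": 0.1,"z": 9,"rx": 0,"ry": 0,"rz": 0}
    - {"claw": 0.5,"x": 0.2,"y": 0.1,"z": 9,"rx": 0,"ry": 0,"rz": 0}
    - {"claw": 0.5,"x": 0.2,"y": 0.1,"z": 9,"rx": 0,"ry": 0,"rz": 0}
    - {"claw": 0.5,"x": 0.2,"y": 0.1,"z": 9,"rx": 0,"ry": 0,"rz": 0}
    - {"claw": 0.5,"x": 0.2,"y": 0.1,"z": 9,"rx": 0,"ry": 0,"rz": 0}

```text
clock: 5.12
eef_pos: [0.5376, -0.2256, 0.0409]
tool_rot: [3.139, -0.004, -0.0]
ft_force: [-0.4, -0.2, 8.3]
width: 0.0626
grip_force: 33.5
```

send_rows:
  moves:
    - {"claw": 0.5,"x": 0,"y": 0,"z": 0,"rx": 0,"ry": 0,"rz": 0}
    - {"claw": 0.5,"x": 0,"y": 0,"z": 0,"rx": 0,"ry": 0,"rz": 0}
    - {"claw": 0.5,"x": 0,"y": 0,"z": -2,"rx": 0,"ry": 0,"rz": 0}
    - {"claw": 0.5,"x": 0,"y": 0,"z": -4,"rx": 0,"ry": 0,"rz": 0}
    - {"claw": 0.5,"x": 0,"y": 0,"z": -4,"rx": 0,"ry": 0,"rz": 0}
    - {"claw": 0.5,"x": 0,"y": 0,"z": -4,"rx": 0,"ry": 0,"rz": 0}
    - {"claw": 0.5,"x": 0,"y": 0,"z": -4,"rx": 0,"ry": 0,"rz": 0}
    - {"claw": 0.5,"x": 0,"y": 0,"z": -4,"rx": 0,"ry": 0,"rz": 0}

```text
clock: 5.78
eef_pos: [0.5359, -0.2242, 0.0775]
tool_rot: [-3.141, 0.001, -0.0]
ft_force: [-0.4, 0.3, -1.4]
width: 0.0628
grip_force: 33.7
```

send_rows:
  moves:
    - {"claw": 0.5,"x": 0,"y": 0,"z": 0,"rx": 0,"ry": 0,"rz": 0}
    - {"claw": 0.5,"x": 0,"y": 0,"z": 0,"rx": 0,"ry": 0,"rz": 0}

```text
clock: 5.95
eef_pos: [0.5361, -0.2243, 0.0776]
tool_rot: [-3.141, 0.001, -0.0]
ft_force: [-0.7, 0.0, -1.5]
width: 0.0627
grip_force: 33.7
```

send_rows:
  moves:
    - {"claw": 0.5,"x": 0,"y": 0,"z": 0,"rx": 0,"ry": 0,"rz": 0}

```text
clock: 6.03
eef_pos: [0.5362, -0.2243, 0.0779]
tool_rot: [-3.141, 0.001, -0.0]
ft_force: [0.2, -0.6, -1.4]
width: 0.0625
grip_force: 33.7
```

send_rows:
  moves:
    - {"claw": 0.5,"x": 0,"y": 0,"z": 2.5,"rx": 0,"ry": 0,"rz": 0}
    - {"claw": 0.5,"x": 0,"y": 0,"z": 3.8,"rx": 0,"ry": 0,"rz": 0}
    - {"claw": 0.5,"x": 0,"y": 0,"z": 3.9,"rx": 0,"ry": 0,"rz": 0}
    - {"claw": 0.5,"x": 0,"y": 0,"z": 3.9,"rx": 0,"ry": 0,"rz": 0}
    - {"claw": 1,"x": 0,"y": 0,"z": 3.9,"rx": 0,"ry": 0,"rz": 0}
    - {"claw": 1,"x": 0,"y": 0,"z": 3.9,"rx": 0,"ry": 0,"rz": 0}
    - {"claw": 1,"x": 0,"y": 0,"z": 3.9,"rx": 0,"ry": 0,"rz": 0}
    - {"claw": 1,"x": 0,"y": 0,"z": 3.9,"rx": 0,"ry": 0,"rz": 0}

```text
clock: 6.7
eef_pos: [0.5364, -0.2245, 0.0395]
tool_rot: [3.141, -0.0, -0.0]
ft_force: [-0.0, 0.6, -0.6]
width: 0.0853
grip_force: 0.0
```

send_rows:
  moves:
    - {"claw": 1,"x": 0,"y": 0,"z": 0,"rx": 0,"ry": 0,"rz": 0}
    - {"claw": 1,"x": 0,"y": 0,"z": -4,"rx": 0,"ry": 0,"rz": 0}
    - {"claw": 1,"x": 0,"y": 0,"z": -8,"rx": 0,"ry": 0,"rz": 0}
    - {"claw": 1,"x": -0.6,"y": -4,"z": -9,"rx": 0,"ry": 0,"rz": 0}
    - {"claw": 1,"x": -1.2,"y": -8,"z": -9,"rx": 0,"ry": 0,"rz": 0}
    - {"claw": 1,"x": -2,"y": -12,"z": -9,"rx": 0,"ry": 0,"rz": 0}
    - {"claw": 1,"x": -2,"y": -13.2,"z": -9,"rx": 0,"ry": 0,"rz": 0}
    - {"claw": 1,"x": -2,"y": -13.2,"z": -9,"rx": 0,"ry": 0,"rz": 0}

```text
clock: 7.37
eef_pos: [0.5161, -0.0898, 0.1297]
tool_rot: [-3.141, -0.0, 0.003]
ft_force: [-0.2, -0.1, 0.3]
width: 0.085
grip_force: 0.0
```

send_rows:
  moves:
    - {"claw": 1,"x": 0.1,"y": 0,"z": 4,"rx": 0,"ry": 0,"rz": 0}
    - {"claw": 1,"x": 0.1,"y": 0,"z": 8,"rx": 0,"ry": 0,"rz": 0}
    - {"claw": 1,"x": 0.1,"y": 0,"z": 9,"rx": 0,"ry": 0,"rz": 0}
    - {"claw": 1,"x": 0.1,"y": 0,"z": 9,"rx": 0,"ry": 0,"rz": 0}
    - {"claw": 0.5,"x": 0.1,"y": 0,"z": 9,"rx": 0,"ry": 0,"rz": 0}
    - {"claw": 0.5,"x": 0.1,"y": 0,"z": 9,"rx": 0,"ry": 0,"rz": 0}
    - {"claw": 0.5,"x": 0.1,"y": 0,"z": 9,"rx": 0,"ry": 0,"rz": 0}
    - {"claw": 0.5,"x": 0.1,"y": 0,"z": 9,"rx": 0,"ry": 0,"rz": 0}

```text
clock: 8.03
eef_pos: [0.5187, -0.0931, 0.0416]
tool_rot: [3.14, -0.004, -0.0]
ft_force: [-0.7, -0.0, 8.0]
width: 0.0611
grip_force: 33.4
```

send_rows:
  moves:
    - {"claw": 0.5,"x": 0,"y": 0,"z": 0,"rx": 0,"ry": 0,"rz": 0}
    - {"claw": 0.5,"x": 0,"y": 0,"z": 0,"rx": 0,"ry": 0,"rz": 0}
    - {"claw": 0.5,"x": 0,"y": 0,"z": -2,"rx": 0,"ry": 0,"rz": 0}
    - {"claw": 0.5,"x": 0,"y": 0,"z": -4,"rx": 0,"ry": 0,"rz": 0}
    - {"claw": 0.5,"x": 0,"y": 0,"z": -4,"rx": 0,"ry": 0,"rz": 0}
    - {"claw": 0.5,"x": 0,"y": 0,"z": -4,"rx": 0,"ry": 0,"rz": 0}
    - {"claw": 0.5,"x": 0,"y": 0,"z": -4,"rx": 0,"ry": 0,"rz": 0}
    - {"claw": 0.5,"x": 0,"y": 0,"z": -4,"rx": 0,"ry": 0,"rz": 0}

```text
clock: 8.7
eef_pos: [0.5167, -0.0922, 0.0782]
tool_rot: [-3.141, 0.002, -0.0]
ft_force: [-0.1, 0.1, -4.6]
width: 0.0612
grip_force: 35.8
```

send_rows:
  moves:
    - {"claw": 0.5,"x": 0,"y": 0,"z": 0,"rx": 0,"ry": 0,"rz": 0}
    - {"claw": 0.5,"x": 0,"y": 0,"z": 0,"rx": 0,"ry": 0,"rz": 0}

```text
clock: 8.87
eef_pos: [0.517, -0.0923, 0.0786]
tool_rot: [-3.141, 0.001, -0.0]
ft_force: [-0.5, -0.7, -4.0]
width: 0.0606
grip_force: 35.8
```

send_rows:
  moves:
    - {"claw": 0.5,"x": 0,"y": 0,"z": 0,"rx": 0,"ry": 0,"rz": 0}

```text
clock: 8.95
eef_pos: [0.5172, -0.0924, 0.0788]
tool_rot: [-3.141, 0.001, -0.0]
ft_force: [-0.7, -0.4, -4.3]
width: 0.0607
grip_force: 35.8
```

send_rows:
  moves:
    - {"claw": 0.5,"x": 0,"y": 0,"z": 2.5,"rx": 0,"ry": 0,"rz": 0}
    - {"claw": 0.5,"x": 0,"y": 0,"z": 3.8,"rx": 0,"ry": 0,"rz": 0}
    - {"claw": 0.5,"x": 0,"y": 0,"z": 3.9,"rx": 0,"ry": 0,"rz": 0}
    - {"claw": 0.5,"x": 0,"y": 0,"z": 3.9,"rx": 0,"ry": 0,"rz": 0}
    - {"claw": 1,"x": 0,"y": 0,"z": 3.9,"rx": 0,"ry": 0,"rz": 0}
    - {"claw": 1,"x": 0,"y": 0,"z": 3.9,"rx": 0,"ry": 0,"rz": 0}
    - {"claw": 1,"x": 0,"y": 0,"z": 3.9,"rx": 0,"ry": 0,"rz": 0}
    - {"claw": 1,"x": 0,"y": 0,"z": 3.9,"rx": 0,"ry": 0,"rz": 0}

```text
clock: 9.62
eef_pos: [0.5176, -0.0925, 0.0408]
tool_rot: [3.141, -0.001, -0.0]
ft_force: [0.1, 0.1, -0.7]
width: 0.0853
grip_force: 0.0
```

send_rows:
  moves:
    - {"claw": 1,"x": 0,"y": 0,"z": 0,"rx": 0,"ry": 0,"rz": 0}
    - {"claw": 1,"x": 0,"y": 0,"z": -4,"rx": 0,"ry": 0,"rz": 0}
    - {"claw": 1,"x": 0,"y": 0,"z": -8,"rx": 0,"ry": 0,"rz": 0}
    - {"claw": 1,"x": 0,"y": -4,"z": -9,"rx": 0,"ry": 0,"rz": 0}
    - {"claw": 1,"x": 0,"y": -8,"z": -9,"rx": 0,"ry": 0,"rz": 0}
    - {"claw": 1,"x": 0,"y": -12,"z": -9,"rx": 0,"ry": 0,"rz": 0}
    - {"claw": 1,"x": 0.5,"y": -16,"z": -9,"rx": 0,"ry": 0,"rz": 0.096}
    - {"claw": 1,"x": 0.5,"y": -20,"z": -9,"rx": 0,"ry": 0,"rz": 0.096}

```text
clock: 10.28
eef_pos: [0.5226, 0.1094, 0.1307]
tool_rot: [-3.141, -0.001, -0.101]
ft_force: [0.2, -0.3, -0.2]
width: 0.0854
grip_force: 0.0
```

send_rows:
  moves:
    - {"claw": 1,"x": -0.3,"y": -3.5,"z": 2,"rx": 0,"ry": 0,"rz": 0}
    - {"claw": 1,"x": -0.3,"y": -3.5,"z": 6,"rx": 0,"ry": 0,"rz": 0}
    - {"claw": 1,"x": -0.3,"y": -3.5,"z": 10,"rx": 0,"ry": 0,"rz": 0}
    - {"claw": 1,"x": -0.3,"y": -3.5,"z": 11.5,"rx": 0,"ry": 0,"rz": 0}
    - {"claw": 1,"x": -0.3,"y": -3.5,"z": 12.3,"rx": 0,"ry": 0,"rz": 0}
    - {"claw": 1,"x": -0.3,"y": -3.5,"z": 12.8,"rx": 0,"ry": 0,"rz": 0}
    - {"claw": 1,"x": -0.3,"y": -3.5,"z": 13.1,"rx": 0,"ry": 0,"rz": 0}
    - {"claw": 1,"x": -0.3,"y": -3.5,"z": 13.1,"rx": 0,"ry": 0,"rz": 0}

```text
clock: 10.95
eef_pos: [0.5234, 0.1426, 0.0]
tool_rot: [-3.141, -0.001, -0.096]
ft_force: [0.4, 0.2, 0.1]
width: 0.0851
grip_force: 0.0
```

```bash
cat > b.py <<'E'
from h import *
p,d=snap('side'); i=viewer.camera_info('side')
cv2.imwrite('pics/s2.png',cv2.resize(p[180:360,220:420,::-1],None,fx=3,fy=3))
o=bot.observe();print(np.round(o['eef_pos'],4),np.round(o['tool_rot'],3),np.round(o['ft_force'],1))
E
python3 b.py
```

```text
[5.235e-01 1.426e-01 3.000e-04] [-3.141e+00 -2.000e-03 -9.600e-02] [ 0.3  0.1 -0.2]
```

View pics/s2.png

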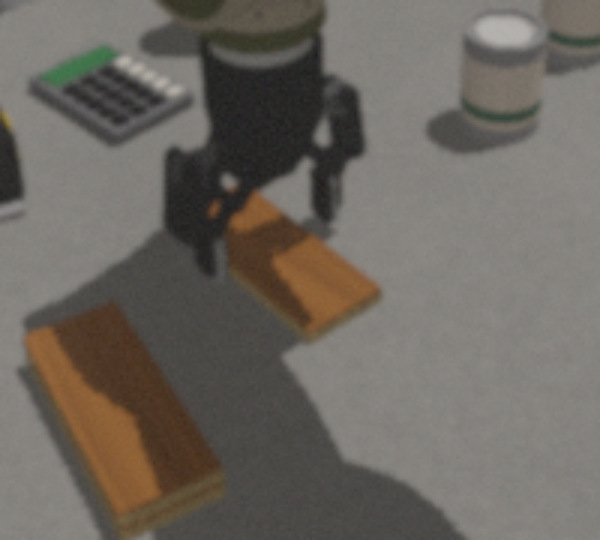

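The fingers straddle the loose board: in the crop the tips are at (210,268) and (325,215), just above the counter. I'll go 3 mm lower and close.

send_rows:
  moves:
    - {"claw": 1,"x": 0,"y": 0,"z": 0.3,"rx": 0,"ry": 0,"rz": 0}
    - {"claw": 0.75,"x": 0,"y": 0,"z": 0.3,"rx": 0,"ry": 0,"rz": 0}
    - {"claw": 0.75,"x": 0,"y": 0,"z": 0.3,"rx": 0,"ry": 0,"rz": 0}
    - {"claw": 0.5,"x": 0,"y": 0,"z": 0.3,"rx": 0,"ry": 0,"rz": 0}
    - {"claw": 0.5,"x": 0,"y": 0,"z": 0.3,"rx": 0,"ry": 0,"rz": 0}
    - {"claw": 0.5,"x": 0,"y": 0,"z": 0.3,"rx": 0,"ry": 0,"rz": 0}

```text
clock: 11.5
eef_pos: [0.5231, 0.1427, -0.0031]
tool_rot: [-3.141, -0.001, -0.096]
ft_force: [-1.9, -2.0, 6.4]
width: 0.059
grip_force: 33.0
```

send_rows:
  moves:
    - {"claw": 0.5,"x": 0,"y": 0,"z": 0,"rx": 0,"ry": 0,"rz": 0}
    - {"claw": 0.5,"x": 0,"y": 0,"z": -1,"rx": 0,"ry": 0,"rz": 0}
    - {"claw": 0.5,"x": 0,"y": 0,"z": -3,"rx": 0,"ry": 0,"rz": 0}
    - {"claw": 0.5,"x": 0,"y": 0,"z": -6,"rx": 0,"ry": 0,"rz": 0}
    - {"claw": 0.5,"x": 0,"y": 0,"z": -6,"rx": 0,"ry": 0,"rz": 0}
    - {"claw": 0.5,"x": 0,"y": 0,"z": -6,"rx": 0,"ry": 0,"rz": 0}

```text
clock: 12.0
eef_pos: [0.5235, 0.1428, 0.0579]
tool_rot: [-3.141, -0.003, -0.096]
ft_force: [0.8, -0.4, -1.5]
width: 0.0591
grip_force: 32.8
```

```bash
cat > b.py <<'E'
from h import *
p,d=snap('side')
cv2.imwrite('pics/s3.png',cv2.resize(p[150:360,200:420,::-1],None,fx=3.5,fy=2.8))
o=bot.observe();print(np.round(o['eef_pos'],4),np.round(o['tool_rot'],3),np.round(o['ft_force'],1))
p,d=snap('top');P=cloud('top',d)
for lo,hi in((.019,.03),(.04,.09)):
            m=((P[...,2]>lo)&(P[...,2]<hi)&(d>0)&(P[...,1]>.05)&(P[...,1]<.4)&(P[...,0]<.65)&(P[...,0]>.38)).astype(np.uint8)
            n,l,s,_=cv2.connectedComponentsWithStats(m)
            for k in range(1,n):
                if s[k,4]>30:
                    q=P[l==k];r=cv2.minAreaRect(q[:,:2].astype(np.float32)*1000);print(lo,s[k],np.round(np.median(q,0),3),np.round(r[0],1),np.round(r[1]),round(r[2],1))
E
python3 b.py
```

```text
[0.5227 0.1427 0.0565] [-3.141 -0.    -0.096] [ 0.9  0.3 -0.2]
0.019 [192 221  26  56 811] [0.476 0.308 0.024] [485.9 303.1] [ 61. 150.] 76.1
0.04 [254 208  23  10 146] [0.588 0.143 0.071] [586.9 137.1] [60. 23.] 87.7
0.04 [249 254  14   6  60] [0.466 0.159 0.071] [465.4 160.9] [14. 36.] 0.7
```

View pics/s3.png

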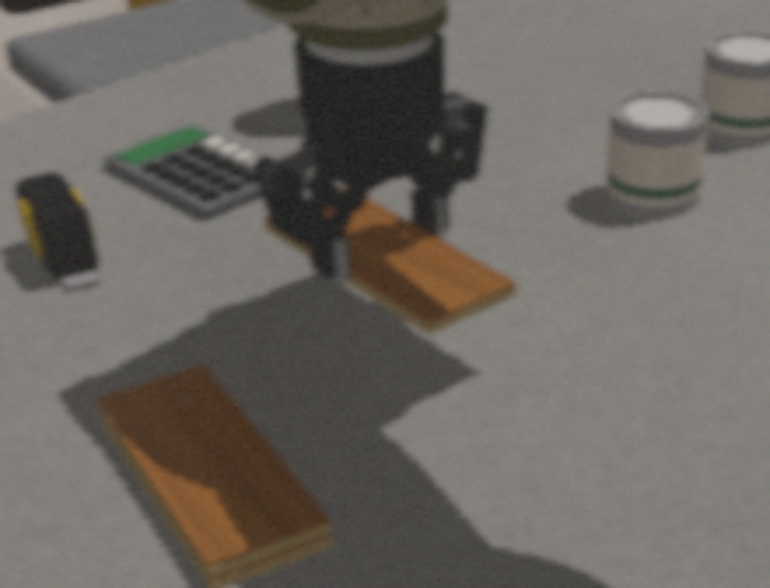

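The board is held level: crop centre (400,260), top at z = 0.071 at both ends. Next I'll carry it over the pile.

send_rows:
  moves:
    - {"claw": 0.5,"x": -1,"y": -3,"z": 0,"rx": 0,"ry": 0,"rz": 0.05}
    - {"claw": 0.5,"x": -2.2,"y": -6.5,"z": 0,"rx": 0,"ry": 0,"rz": 0.1}
    - {"claw": 0.5,"x": -3.6,"y": -10.2,"z": 0,"rx": 0,"ry": 0,"rz": 0.157}
    - {"claw": 0.5,"x": -4.7,"y": -13.5,"z": 0,"rx": 0,"ry": 0,"rz": 0.157}
    - {"claw": 0.5,"x": -5.4,"y": -15.5,"z": 0,"rx": 0,"ry": 0,"rz": 0.157}
    - {"claw": 0.5,"x": -5.4,"y": -15.5,"z": 0,"rx": 0,"ry": 0,"rz": 0.157}
    - {"claw": 0.5,"x": -5.4,"y": -15.5,"z": 1,"rx": 0,"ry": 0,"rz": 0.157}
    - {"claw": 0.5,"x": -5.4,"y": -15.5,"z": 1,"rx": 0,"ry": 0,"rz": 0.157}

```text
clock: 12.77
eef_pos: [0.4829, 0.3011, 0.0437]
tool_rot: [3.139, 0.003, -0.253]
ft_force: [-1.0, 0.2, -1.1]
width: 0.059
grip_force: 32.8
```

```bash
cat > b.py <<'E'
from h import *
p,d=snap('side')
cv2.imwrite('pics/s4.png',cv2.resize(p[210:370,180:360,::-1],None,fx=3.6,fy=3.6))
o=bot.observe();print(np.round(o['eef_pos'],4),np.round(o['tool_rot'],3),np.round(o['ft_force'],1))
p,d=snap('top','t4.png');P=cloud('top',d)
m=((P[...,2]>.045)&(P[...,2]<.075)&(d>0)&(P[...,1]>.2)&(P[...,1]<.4)&(P[...,0]<.65)&(P[...,0]>.38)).astype(np.uint8)
q=P[m>0];r=cv2.minAreaRect(q[:,:2].astype(np.float32)*1000);print(np.round(np.median(q,0),3),np.round(r[0],1),np.round(r[1]),round(r[2],1))
E
python3 b.py
```

```text
[0.4833 0.3009 0.0444] [ 3.139e+00  3.000e-03 -2.540e-01] [ 0.2 -0.6 -0.7]
[0.53  0.282 0.059] [485.9 296.3] [ 70. 144.] 76.3
```

View pics/s4.png

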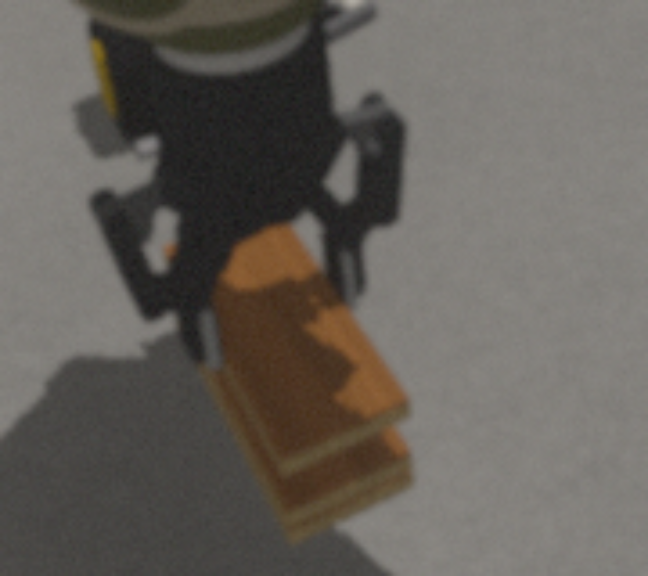

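The held board's near edge runs (288,470)-(408,412), parallel to and right above the pile's edge at (293,515)-(410,465). I'll lower it and release.

send_rows:
  moves:
    - {"claw": 0.5,"x": 0.1,"y": 0,"z": 0.8,"rx": 0,"ry": 0,"rz": 0}
    - {"claw": 0.5,"x": 0.1,"y": 0,"z": 1.6,"rx": 0,"ry": 0,"rz": 0}
    - {"claw": 0.5,"x": 0.1,"y": 0,"z": 2.0,"rx": 0,"ry": 0,"rz": 0}
    - {"claw": 0.5,"x": 0.1,"y": 0,"z": 2.3,"rx": 0,"ry": 0,"rz": 0}
    - {"claw": 0.5,"x": 0.1,"y": 0,"z": 2.3,"rx": 0,"ry": 0,"rz": 0}
    - {"claw": 0.5,"x": 0.1,"y": 0,"z": 2.3,"rx": 0,"ry": 0,"rz": 0}

```text
clock: 13.37
eef_pos: [0.4849, 0.3019, 0.0232]
tool_rot: [3.142, 0.0, -0.253]
ft_force: [1.0, 0.0, -2.0]
width: 0.0597
grip_force: 32.8
```

```bash
cat > b.py <<'E'
from h import *
p,d=snap('side')
cv2.imwrite('pics/s5.png',cv2.resize(p[210:370,180:360,::-1],None,fx=3.6,fy=3.6))
o=bot.observe();print(np.round(o['eef_pos'],4),np.round(o['tool_rot'],3),np.round(o['ft_force'],1))
E
python3 b.py
```

```text
[0.485  0.302  0.0234] [-3.141 -0.    -0.253] [-0.9  0.1 -0.4]
```

View pics/s5.png

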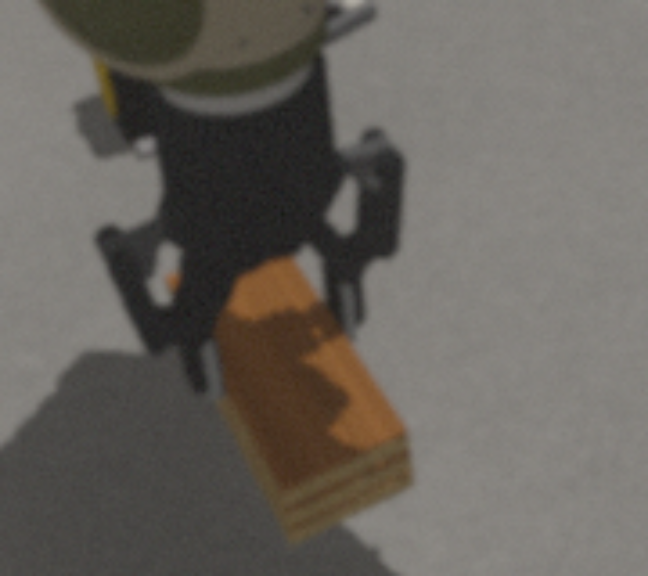

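The pile looks flush, with its near faces at (290,510) and (410,460). I'll press 2 mm further, release, back off and check.

send_rows:
  moves:
    - {"claw": 0.5,"x": 0,"y": 0,"z": 0.2,"rx": 0,"ry": 0,"rz": 0}
    - {"claw": 0.5,"x": 0,"y": 0,"z": 0.2,"rx": 0,"ry": 0,"rz": 0}
    - {"claw": 0.8,"x": 0,"y": 0,"z": 0.2,"rx": 0,"ry": 0,"rz": 0}
    - {"claw": 1,"x": 0,"y": 0,"z": 0.2,"rx": 0,"ry": 0,"rz": 0}
    - {"claw": 1,"x": 0,"y": 0,"z": 0.2,"rx": 0,"ry": 0,"rz": 0}
    - {"claw": 1,"x": 0,"y": 0,"z": 0.2,"rx": 0,"ry": 0,"rz": 0}
    - {"claw": 1,"x": 0,"y": 0,"z": -3,"rx": 0,"ry": 0,"rz": 0}
    - {"claw": 1,"x": 0,"y": 0,"z": -7,"rx": 0,"ry": 0,"rz": 0}

```text
clock: 14.08
eef_pos: [0.4833, 0.3013, 0.0917]
tool_rot: [3.138, 0.005, -0.253]
ft_force: [1.2, -0.3, 0.4]
width: 0.0854
grip_force: 0.0
```

send_rows:
  moves:
    - {"claw": 1,"x": 0,"y": 0,"z": -3.5,"rx": 0,"ry": 0,"rz": -0.12}
    - {"claw": 1,"x": 1,"y": 4,"z": -4,"rx": 0,"ry": 0,"rz": -0.253}
    - {"claw": 1,"x": 2.5,"y": 8,"z": -4,"rx": 0,"ry": 0,"rz": -0.253}
    - {"claw": 1,"x": 4,"y": 12,"z": -4,"rx": 0,"ry": 0,"rz": -0.253}
    - {"claw": 1,"x": 5.5,"y": 16,"z": -4,"rx": 0,"ry": 0,"rz": -0.253}
    - {"claw": 1,"x": 7,"y": 20,"z": -4,"rx": 0,"ry": 0,"rz": -0.253}
    - {"claw": 1,"x": 8,"y": 23,"z": -4,"rx": 0,"ry": 0,"rz": -0.253}
    - {"claw": 1,"x": 8,"y": 23,"z": -4,"rx": 0,"ry": 0,"rz": -0.253}

```text
clock: 14.75
eef_pos: [0.5054, 0.0537, 0.1335]
tool_rot: [3.14, -0.001, -0.006]
ft_force: [-0.0, 0.4, 0.1]
width: 0.0853
grip_force: 0.0
```

```bash
cat > b.py <<'E'
from h import *
p,d=snap('side')
cv2.imwrite('pics/s6.png',cv2.resize(p[260:370,210:310,::-1],None,fx=5,fy=5,interpolation=cv2.INTER_CUBIC))
o=bot.observe();print(np.round(o['eef_pos'],4),np.round(o['tool_rot'],3),np.round(o['ft_force'],1))
p,d=snap('top');P=cloud('top',d)
for lo,hi in((.03,.042),(.004,.03),(.07,.1)):
            m=((P[...,2]>lo)&(P[...,2]<hi)&(d>0)&(P[...,1]<.45)&(P[...,0]<.65)&(P[...,0]>.38)).astype(np.uint8)
            n,l,s,_=cv2.connectedComponentsWithStats(m)
            for k in range(1,n):
                if s[k,4]>30:
                    q=P[l==k];r=cv2.minAreaRect(q[:,:2].astype(np.float32)*1000);print(lo,s[k],np.round(np.median(q,0),3),np.round(r[0],1),np.round(r[1]),round(r[2],1))
E
python3 b.py
```

```text
[0.5051 0.0563 0.1335] [ 3.141 -0.    -0.005] [ 0.4 -0.1  1.1]
0.03 [ 191  221   35   57 1104] [0.484 0.303 0.035] [484.9 303.1] [ 62. 150.] 75.1
0.004 [210 225  21  53 135] [0.479 0.273 0.019] [480.4 274.9] [ 18. 155.] 75.3
0.004 [425 224  10  20  39] [ 0.528 -0.327  0.02 ] [ 530.2 -329. ] [20. 55.] 86.2
0.07 [384 220  24  23 424] [ 0.536 -0.223  0.083] [ 536.2 -222.5] [60. 62.] 0.5
0.07 [432 223  25  23 442] [ 0.528 -0.353  0.083] [ 528.2 -353. ] [61. 60.] 26.7
0.07 [337 228  23  23 414] [ 0.514 -0.092  0.083] [514.3 -92.4] [60. 60.] 0.2
```

View pics/s6.png

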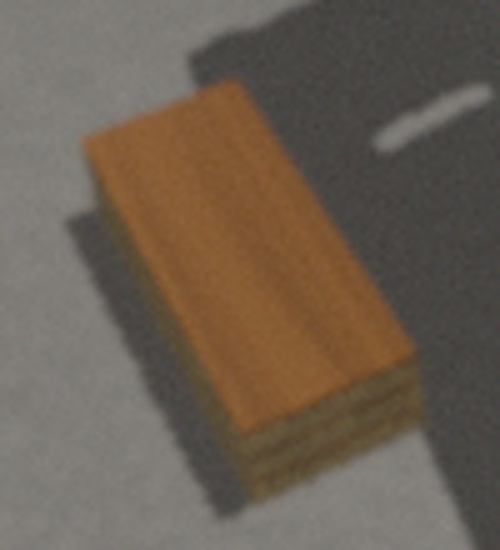

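The pile is flush: corners at (90,145), (235,85), (410,355) and (245,430) with stacked faces, and depth puts the top board within about 1 mm and 0.1° of the pile. Tin C is the heaviest at 4.3 N, against about 2.0 N for A and 1.4 N for B, so I'll fetch C.

send_rows:
  moves:
    - {"claw": 1,"x": 0.3,"y": 4,"z": 0,"rx": 0,"ry": 0,"rz": 0}
    - {"claw": 1,"x": 0.6,"y": 8,"z": 0,"rx": 0,"ry": 0,"rz": 0}
    - {"claw": 1,"x": 1,"y": 12,"z": 0,"rx": 0,"ry": 0,"rz": 0}
    - {"claw": 1,"x": 1,"y": 14.8,"z": 0,"rx": 0,"ry": 0,"rz": 0}
    - {"claw": 1,"x": 1,"y": 14.8,"z": 0,"rx": 0,"ry": 0,"rz": 0}
    - {"claw": 1,"x": 1,"y": 14.8,"z": 4,"rx": 0,"ry": 0,"rz": 0}
    - {"claw": 1,"x": 1,"y": 14.8,"z": 8,"rx": 0,"ry": 0,"rz": 0}
    - {"claw": 1,"x": 1,"y": 14.8,"z": 9.2,"rx": 0,"ry": 0,"rz": 0}

```text
clock: 15.52
eef_pos: [0.5124, -0.0862, 0.0367]
tool_rot: [-3.139, 0.006, 0.001]
ft_force: [-0.9, 0.9, -1.5]
width: 0.0854
grip_force: 0.0
```

send_rows:
  moves:
    - {"claw": 1,"x": 0,"y": 0,"z": 0,"rx": 0,"ry": 0,"rz": 0}
    - {"claw": 0.5,"x": 0,"y": 0,"z": 0,"rx": 0,"ry": 0,"rz": 0}
    - {"claw": 0.5,"x": 0,"y": 0,"z": 0,"rx": 0,"ry": 0,"rz": 0}
    - {"claw": 0.5,"x": 0,"y": 0,"z": 0,"rx": 0,"ry": 0,"rz": 0}
    - {"claw": 0.5,"x": 0,"y": 0,"z": 0,"rx": 0,"ry": 0,"rz": 0}
    - {"claw": 0.5,"x": 0,"y": 0,"z": 0,"rx": 0,"ry": 0,"rz": 0}
  newtons: 40

```text
clock: 16.02
eef_pos: [0.5162, -0.0889, 0.0434]
tool_rot: [3.14, -0.004, 0.0]
ft_force: [1.5, 2.0, 6.9]
width: 0.0604
grip_force: 44.0
```

send_rows:
  moves:
    - {"claw": 0.5,"x": 0,"y": 0,"z": -2,"rx": 0,"ry": 0,"rz": 0}
    - {"claw": 0.5,"x": 0,"y": 0,"z": -5,"rx": 0,"ry": 0,"rz": 0}
    - {"claw": 0.5,"x": 0,"y": 0,"z": -8,"rx": 0,"ry": 0,"rz": 0}
    - {"claw": 0.5,"x": 0,"y": 0,"z": -11,"rx": 0,"ry": 0,"rz": 0}
    - {"claw": 0.5,"x": 0,"y": 0,"z": -14,"rx": 0,"ry": 0,"rz": 0}
    - {"claw": 0.5,"x": 0,"y": 0,"z": -17,"rx": 0,"ry": 0,"rz": 0}
    - {"claw": 0.5,"x": 0,"y": 0,"z": -19,"rx": 0,"ry": 0,"rz": 0}
    - {"claw": 0.5,"x": 0,"y": 0,"z": -20,"rx": 0,"ry": 0,"rz": 0}

```text
clock: 16.68
eef_pos: [0.5151, -0.0887, 0.2446]
tool_rot: [3.14, -0.004, 0.0]
ft_force: [0.8, -0.1, -3.3]
width: 0.0601
grip_force: 46.5
```

send_rows:
  moves:
    - {"claw": 0.5,"x": 0,"y": 0,"z": 0,"rx": 0,"ry": 0,"rz": 0}
    - {"claw": 0.5,"x": 0,"y": 0,"z": 0,"rx": 0,"ry": 0,"rz": 0}
    - {"claw": 0.5,"x": 0,"y": 0,"z": 0,"rx": 0,"ry": 0,"rz": 0}
    - {"claw": 0.5,"x": 0,"y": 0,"z": 0,"rx": 0,"ry": 0,"rz": 0}
    - {"claw": 0.5,"x": 0,"y": 0,"z": 0,"rx": 0,"ry": 0,"rz": 0}
    - {"claw": 0.5,"x": 0,"y": 0,"z": 0,"rx": 0,"ry": 0,"rz": 0}

```text
clock: 17.18
eef_pos: [0.5145, -0.0887, 0.2406]
tool_rot: [-3.141, 0.001, -0.0]
ft_force: [-0.5, 0.3, -3.7]
width: 0.06
grip_force: 46.4
```

```bash
cat > b.py <<'E'
from h import *
p,d=snap('side','s7.png')
for m in models.mark_of('tin_c_center','side')[:4]: print(m['confidence'],np.round(m['point'],3))
E
python3 b.py
```

```text
0.81 [ 0.511 -0.091  0.241]
0.41 [ 0.765  0.095 -0.002]
```

View pics/s7.png

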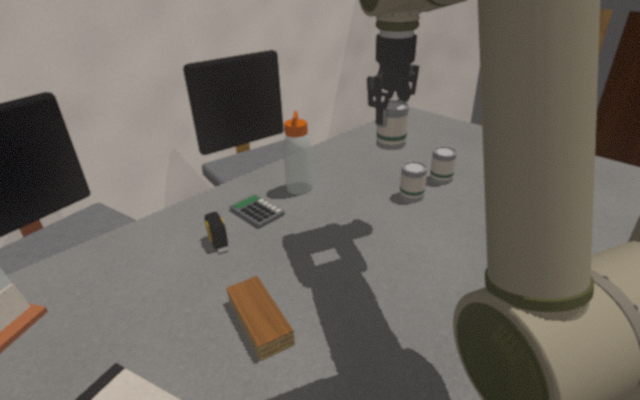

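Tin C is held upright at (393,123), about 20 cm up. The other two tins stand at (413,180) and (443,163), the pile at (260,317) is intact, and the bystanders haven't moved.

```bash
python3 -c "
from h import *
print(workorder.finish_job())"
```

```text
the job is handed in; nothing more can be done
None
```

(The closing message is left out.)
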